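Widen the spice rack by one hole and add a jar

ROBOT

A 6-joint arm with a two-finger parallel gripper is mounted at the origin on a cart in front of the work surface, level with it; the furniture and walls round the work are solid. World frame = base frame: x ahead of the robot, y to its left, z up, the work surface at z = 0. Lengths are in m, angles in rad, forces in N, time in s.
With the tool pointing down it reaches from about 0.35 to 0.85 m from the base axis. Payload 8.1 kg.
Tool frame: the origin (TCP) lies midway between the tips of the shut fingers; the grasp point (between the pads) lies 19 mm behind it (tcp_to_grasp is the distance from the TCP to the grasp point, in m); z points along the fingers, y is the line along which they close (so a half turn about z gives the same grasp; the last joint's range is limited). The gripper opens to 93 mm and grips with 3 to 60 N. Pads are 15 mm wide; open, the fingers measure 128 mm over their backs; the gripper's body (75 mm by 188 mm) begins 65 mm behind the grasp point.
Start: joints at [-1.424, 0.13, 1.488, -0, 1.523, -0.085], TCP at [0.138, -0.584, 0.194] pointing down, gripper open.
Joint ranges: [-2.96, 2.96], [-0.89, 2.26], [0.02, 2.5], [-1.34, 4.48], [0, 2.73], [-2.66, 2.66]. Speed limits (rad/s): [2.39, 2.39, 2.79, 3.14, 3.14, 3.14].

INTERFACE

Orientations are given as a 3x3 rotation matrix whose columns are the frame's x, y, z axes.
In Python, from workcell import sense, grab_frame, camera_params, hand_in, masks_of, mark_of, tcp_to_grasp gives the robot as it stands.
- The arm moves only by the tool apply_moves, never from a script. Its argument "steps" is one flat list of numbers, 5 for each row, row after row: the opening, from 0 (shut) to 1 (fully open), then the shift along the tool's x, y, z in cm, then the turn about the tool's z in rad. A call has 1 to 20 rows; each row shifts and turns the commanded pose from where the row before left it, along the tool's axes as they then stand; what a row does not reach is not made up. A row lasts 1/12 s, in which the tool goes at most 41.7 mm and 7.16 degrees, less where a joint would pass 70% of its speed; a pose out of reach is approached as far as the arm can. A call with a gripper value outside its range is refused whole. The fingers move at their own pace and stop on an object; the grip force is fixed at half the most. Time passes only in rows, so rows that do not move let the fingers close. It gives the time, the measured TCP pose, the force, the opening and the grip force at its end, in the units of the state.
- sense(): the state, without advancing time (a new reading comes with each control period).
- grab_frame(name): name is "scene" or "top" or "wrist"; returns the picture (480x640x3 uint8, red, green, blue); there is no depth.
- camera_params(name): a dict with "vfov" (degrees; the focal length in pixels is half the picture's height over the tangent of half this angle, whatever the lens; pixels are square), "cx", "cy" (the principal point, pixels), "R" (3x3) and "t" (3): a world point X has camera coordinates R X + t; the wrist camera has in their place "T_tool_cam" (4x4, takes a point from camera to tool coordinates, whose origin is the TCP and whose axes are the flange's). Camera axes: x right, y down, z forward; pixel columns grow to the right and rows downward; lengths in m; the calibration is good to about 2 mm. A picture is of the moment at which its call begins: read the wrist's pose just before it. camera_params takes no time and is no camera call.
- hand_in(): hands the job in; it is judged then, once.
Trained networks look in the newest picture that a camera, given by its name, has taken for a name from the list of things; names that differ only in an ending like _2 or _b are one class to them, and where a whole thing is asked for, a point or a joint stands for the part that bears it (a point fixed in the world has none). Each returns a list of dicts, best first, with "conf" (0 to 1); they miss things now and then, are a little off and sometimes report something else, mostly with a low value. They report only what shows in the picture. A call takes as long as a camera call. They do not tell look-alikes from the thing itself.
- masks_of(camera, thing): "region" (480x640 bool, what is visible of it) and "rect" ([left, top, right, bottom] in pixels, round what is visible of it).
- mark_of(camera, thing): "xy" ([column, row] in pixels: a listed point, or the origin of a listed thing).
The state is a dict: "time": time; "qpos": joint angles; "qd": joint speeds; "tau": joint torques, N m; "position": TCP position; "ee_rot": TCP orientation; "contact_force": force on the tool from outside, world axes, zero at the start; "ft_torque": the same for the moment, N m; "gripper_width": finger opening in m; "finger_force": force on a finger pad.
Only numpy, scipy, OpenCV 4.12 (cv2) and the standard library are available. Lean on these libraries where they do the work, as an engineer would, in place of code of your own. Each camera call takes 0.05 s, during which the arm holds its last target. There are 200 camera calls.

TASK

Make room in the wooden spice rack for the spice jar that stands by itself on the worktop: squeeze the orange button on the grey sliding stop, slide the stop away from the jars, and let the button spring fully out in the next hole (not the one after), without driving the pin hard against the hole's edge. Then stand the jar upright on the rack's deck in the gap between the other jars and the stop, setting it down gently. Leave the two jars in the rack standing where they are, and do not disturb the tomato, the mug or the tin.

Things in the scene. Friction and masses are not known exactly. Their poses are not given: they have to be found in the camera images.
- rack: Wooden spice rack fixed to the worktop: deck 70 mm (own x) by 310 mm (own y), top 16 mm above the worktop. Origin: centre of its underside; z up, -x is its front, towards the robot. At the -y end an end plate, top 74 mm above the worktop (inner face y = -144 mm), at the +y end a ledge 7 mm above the deck. Two jars stand by the plate, then comes the sliding stop.
- stop (a joint): Travel (m) of the grey stop along rack +y, away from the jars. 0 at the start, in the first hole, about 35 mm from the nearest jar. The next hole is hidden and differs: anywhere from 36 to 60 mm, so feel for it; a third hole (unwanted) lies 48 mm beyond; travel ends at 118 mm. Pin play in a hole 1.5 mm each way. It slides with about 3 N, or 5 N while the pin rubs.
- button (a joint): Travel (m) of the orange spring button on the stop's front, pressed towards rack +x: 0 = out, pin in a hole, stop locked; 0.005 = pin rubbing between holes, where the button stays sunk by itself; 0.007 = fully in, stop free. Spring 4 N when out, 6.8 N fully in. Let go between holes, it rides along sunk and springs out at the next hole, which locks the stop at once.
- stop_grip (a point): Middle of the stop's upright block at button height, 68 mm above the worktop; axes as the rack's; travels with the stop. Block +-17 mm in x, +-14 mm in y, top 93 mm above the worktop; foot up to 29 mm. The button (17 mm wide, 21 high, at y = 0) stands 8 mm out of the front (-x) face, 1 mm when fully in: pinch across x, one finger on it and one on the back face.
- stop_flange (a point): Middle of the jar-side face of the stop's upright flange, 14 mm along rack +y from stop_grip; axes as the rack's; travels with the stop. The flange is 66 mm wide (x, +-33 mm), 6 mm thick, its top 92 mm above the worktop, so it stands 16 mm beyond the block at front and back: fingers slackened round the block can push the stop along by it.
- core: Steel track with the holes for the stop's pin, hidden inside the deck; fixed. Origin 3.5 mm along the rack's +y from the rack's origin. The pin bends if it is driven against a hole's edge with more than 40 N.
- new_jar: The spice jar standing by itself on the worktop, to be put in the rack: glass jar with dark cap, 44 mm diameter, 105 mm high, cap from 85 mm up, 0.1 kg. Origin at the centre of its underside, z up.
- jar_a: One of the two spice jars already in the rack: 45 mm diameter, 105 mm high. Origin at the centre of its underside, z up. Loose.
- jar_b: The other spice jar already in the rack (green cap): 46 mm diameter, 106 mm high. Origin at the centre of its underside, z up. Loose. Either of the two may be the one next to the stop.
- tomato: Loose tomato on the worktop, about 70 mm; bystander. Origin at the middle of its underside.
- mug_used: Loose white mug, 83 x 116 x 94 mm; bystander. Origin at the centre of its underside.
- tin_half: Loose low tin, 75 mm diameter, 58 mm high; bystander. Origin at the centre of its underside.
Mind the look-alikes: they are no part of the job. What is shaped like the jar_a but purple or turquoise is not meant.

How it is judged:
On the way, in this order (a step that is already met when the one before it is completed fails the run):
1. the button is pressed in and the stop slid out of its first hole (value of joint button above 0.003 m and value of joint stop above 0.006 m), for 0.05 s.
2. the button has sprung out in the next hole (value of joint button below 0.0015 m and value of joint stop between 0.033 and 0.0635 m), for 0.2 s.
At the end, for the whole second after the job is handed in: Stop locked in the next hole (travel 33 to 63.5 mm, button under 1.5 mm in); new jar upright (0.08 rad), still, on the deck between the jars and the stop, within 18 mm of the centre line; the rack's jars upright and within 20 mm, tomato, mug and tin within 30 mm of where they were (all of step 2 and x of new_jar in the frame of rack between -0.018 and 0.018 m and y of new_jar in the frame of rack between -0.03 and 0.05 m and z of new_jar in the frame of rack between 0.012 and 0.02 m and angle between each of new_jar, jar_a, jar_b's own z axis and vertical below 0.08 rad and linear speed of new_jar below 0.01 m/s and distance of each of jar_a, jar_b from where it was at the start of the episode below 0.02 m and distance of each of tomato, mug_used, tin_half from where it was at the start of the episode below 0.03 m); the robot touches nothing.
It fails at once if the stop's pin is driven against its track with more than 40 N (contact force between stop and core above 40 N).
It fails at once if the new jar is banged against the rack or stop (more than 40 N) (contact force between new_jar and rack above 40 N).
It fails at once if a jar in the rack is knocked over (angle between any of jar_a, jar_b's own z axis and vertical above 0.5 rad).
It also fails if it takes over 53 s, if anything falls off the work surface, if the arm or the gripper's body presses on something with over 40 N, if the wrist force passes 120 N, or if a joint passes its speed limit or range.

## Working session

There is one attempt and no reset: what is moved stays moved. The work goes in short steps, Python scripts to look and compute and a tool call to move; the robot and the scene stay as the last step left them, time stands still between calls to the robot, and variables do not carry over. Pictures are saved under pics/ and viewed, at most 13 in all, crops included, and the job is handed in when it is done.

Besides the shell and the picture viewer there is one more tool, called after "Call:" in YAML: its name, and indented under it one key for each argument. apply_moves: Moves the arm, as the interface text tells. Its arguments: {"type":"object","properties":{"steps":{"type":"array","items":{"type":"number"}}},"required":["steps"]}

```bash
mkdir -p pics; cat > h.py <<'E'
import numpy as np, cv2
from workcell import *
def cam(n):
    p=camera_params(n); f=240/np.tan(np.radians(p['vfov'])/2); return f,p
def ray(n,uv):
    f,p=cam(n)
    if 'R' in p: R=np.array(p['R']);t=np.array(p['t']); o=-R.T@t; Rc=R.T
    else:
        s=sense();T=np.array(p['T_tool_cam']);Rt=np.array(s['ee_rot']); o=np.array(s['position'])+Rt@T[:3,3]; Rc=Rt@T[:3,:3]
    d=Rc@np.array([(uv[0]-p['cx'])/f,(uv[1]-p['cy'])/f,1]); return o,d
def atz(n,uv,z):
    o,d=ray(n,uv); return o+d*(z-o[2])/d[2]
def proj(n,X):
    f,p=cam(n); c=np.array(p['R'])@np.array(X)+np.array(p['t']); return c[0]/c[2]*f+p['cx'],c[1]/c[2]*f+p['cy']
def snap(n,fn):
    im=grab_frame(n); cv2.imwrite('pics/'+fn,im[:,:,::-1]); return im
E
python3 - <<'E'
from h import *
np.set_printoptions(precision=3,suppress=True)
for n in('scene','top'):
    snap(n,n+'0.png'); p=camera_params(n); print(n,{k:np.round(v,3).tolist() for k,v in p.items()})
    for th in('rack','stop_grip','stop_flange','new_jar','jar_a','jar_b','tomato','mug_used','tin_half'):
        z={'stop_grip':.068,'stop_flange':.068,'jar_a':.016,'jar_b':.016}.get(th,0)
        for r in mark_of(n,th)[:4]: print(th,round(r['conf'],2),np.round(r['xy']),atz(n,r['xy'],z))
print(sense()); print(tcp_to_grasp, camera_params('wrist'))
E
```

```text
scene {'vfov': 55.083, 'cx': 313.799, 'cy': 232.369, 'R': [[0.554, -0.832, -0.013], [-0.736, -0.483, -0.475], [0.389, 0.273, -0.88]], 't': [-0.421, 0.39, 0.731]}
rack 0.89 [234. 224.] [0.525 0.042 0.   ]
rack 0.5 [223. 206.] [0.546 0.089 0.   ]
stop_grip 0.68 [225. 204.] [0.527 0.052 0.068]
stop_flange 0.9 [221. 202.] [0.527 0.06  0.068]
stop_flange 0.65 [326. 172.] [ 0.698 -0.072  0.068]
new_jar 0.7 [333. 335.] [ 0.443 -0.253  0.   ]
jar_a 0.78 [250. 242.] [ 0.507 -0.018  0.016]
jar_a 0.75 [226. 302.] [ 0.382 -0.056  0.016]
jar_a 0.72 [273. 325.] [ 0.395 -0.154  0.016]
jar_a 0.62 [268. 262.] [ 0.49  -0.073  0.016]
jar_b 0.78 [250. 242.] [ 0.507 -0.018  0.016]
jar_b 0.75 [226. 302.] [ 0.382 -0.056  0.016]
jar_b 0.72 [273. 325.] [ 0.395 -0.154  0.016]
jar_b 0.62 [268. 262.] [ 0.49  -0.073  0.016]
tomato 0.75 [355. 285.] [ 0.547 -0.235 -0.   ]
mug_used 0.64 [343. 208.] [ 0.681 -0.126  0.   ]
mug_used 0.45 [234. 222.] [0.528 0.045 0.   ]
tin_half 0.68 [329. 169.] [ 0.75  -0.046  0.   ]
top {'vfov': 46.344, 'cx': 323.515, 'cy': 239.81, 'R': [[0.003, -1.0, -0.011], [-0.981, -0.001, -0.193
[... 841 characters left out ...]
ray([ 0.   ,  0.   ,  0.   , -0.001, -0.001,  0.   ]), 'tau': array([ -0.   , -55.977, -49.207,   0.077,   0.022,  -0.   ]), 'position': array([ 0.138, -0.584,  0.194]), 'ee_rot': array([[ 0.973,  0.23 , -0.   ],
       [ 0.23 , -0.973, -0.   ],
       [-0.   , -0.   , -1.   ]]), 'contact_force': array([-0.783,  0.421, -0.208]), 'ft_torque': array([-0.054,  0.007,  0.04 ]), 'finger_force': 0.0, 'gripper_width': 0.09290743391672035}
0.0188 {'vfov': 59.40943722159476, 'cx': 324.0045212974638, 'cy': 246.6331928619495, 'T_tool_cam': array([[ 0.   , -0.961, -0.275,  0.077],
       [ 1.   ,  0.   ,  0.   ,  0.001],
       [-0.   , -0.275,  0.961, -0.191],
       [ 0.   ,  0.   ,  0.   ,  1.   ]])}
```

View pics/scene0.png

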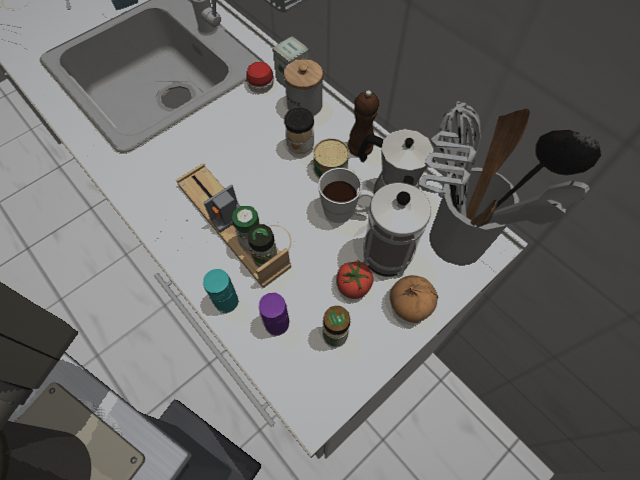

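View pics/top0.png

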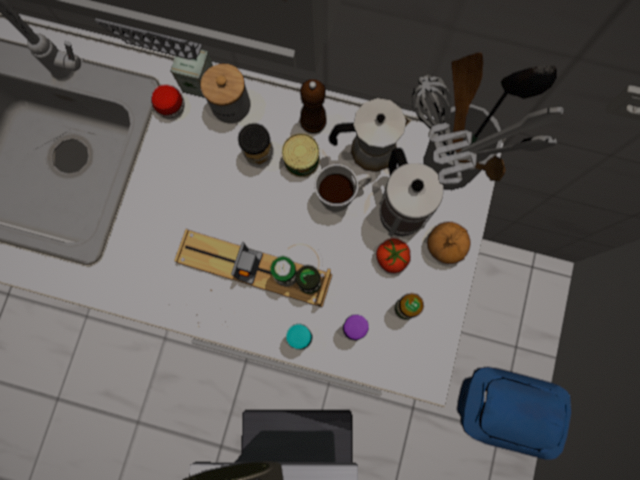

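```bash
python3 - <<'E'
from h import *
t=cv2.imread('pics/top0.png'); s=cv2.imread('pics/scene0.png')
a=cv2.resize(t[220:320,165:345],None,fx=4.4,fy=4.4,interpolation=cv2.INTER_CUBIC)[:, :792]
def c(i,x,y): return cv2.resize(i[y-26:y+26,x-34:x+34],(264,160+0),interpolation=cv2.INTER_CUBIC)
b=np.hstack([c(t,406,306),c(t,255,145),c(s,336,325)])
cv2.imwrite('pics/crop1.png',np.vstack([a,b]))
E
```

```text
(no output)
```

View pics/crop1.png

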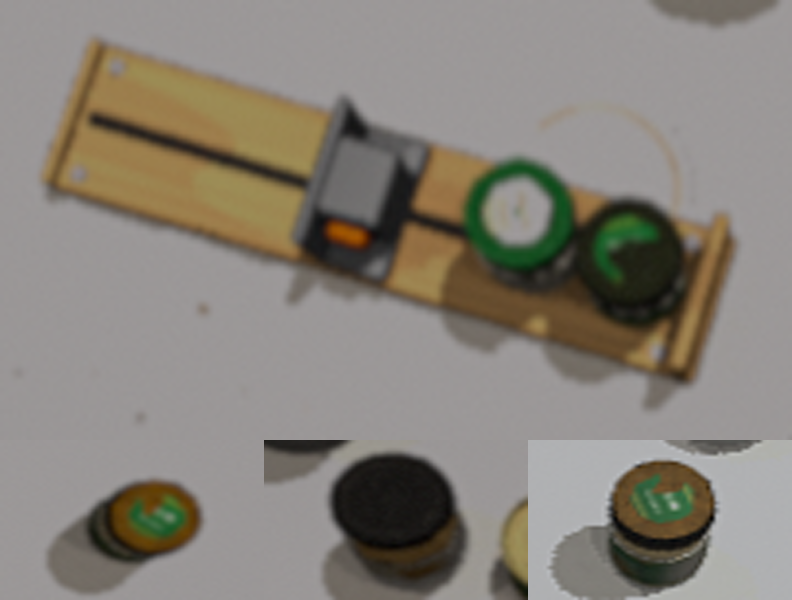

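```bash
cat > fit.py <<'E'
from h import *
from scipy.optimize import least_squares
C={(-35,155,23):(45,185),(35,155,23):(95,38),(-35,-155,74):(692,376),(35,-155,74):(736,238),(35,-144,74):(716,214),(-35,-144,74):(666,366)}
def W(p,m):
    m=np.array(m)/1000; c,s=np.cos(p[2]),np.sin(p[2]); return np.array([p[0]+c*m[0]-s*m[1],p[1]+s*m[0]+c*m[1],m[2]])
def res(p): return np.concatenate([np.array(proj('top',W(p,m)))-(np.array(q)/4.4+[165,220]) for m,q in C.items()])
r=least_squares(res,[.53,.045,-.26])
E
python3 - <<'E'
from fit import *
print(r.x,np.round(r.fun,1))
p=r.x
def inv(X): 
    c,s=np.cos(p[2]),np.sin(p[2]); d=np.array(X)[:2]-p[:2]; return np.round([(c*d[0]+s*d[1])*1e3,(-s*d[0]+c*d[1])*1e3],1)
for n in('scene','top'):
  for th,z in(('stop_grip',.068),('stop_flange',.068),('jar_a',.016)):
    for q in mark_of(n,th): print(n,th,inv(atz(n,q['xy'],z)))
# top view stop features: block top corners z .093, button
for q,z in(((340,138),.093),((400,148),.093),((325,208),.093),((388,220),.093),((347,234),.078),((345,97),.092),((298,243),.092),((518,212),.122),((634,248),.121)):
    print(q,inv(atz('top',np.array(q)/4.4+[165,220],z)))
im=cv2.imread('pics/scene0.png')
k=3; im=cv2.resize(im[140:310,160:350],None,fx=4,fy=3.5*4/3.5)
im2=im
for X in [(x,y,z) for x in(-35,35) for y,z in((155,23),(150,16),(-144,74),(-155,74),(-144,16))]:
    u,v=proj('scene',W(p,X)); cv2.circle(im2,(int((u-160)*4),int((v-140)*4)),3,(255,0,255),-1)
cv2.imwrite('pics/ov.png',im2[:600])
E
```

```text
[ 0.52251532  0.04620552 -0.3036235 ] [-1.3 -0.6 -0.5 -0.1 -0.   1.2  1.2 -3.   0.2  0.7  0.3  1.7]
scene stop_grip [2.8 6.9]
scene stop_flange [ 0.1 14.5]
scene stop_flange [202.3 -60. ]
scene jar_a [  4.  -66.1]
scene jar_a [-103.9 -140. ]
scene jar_a [ -62.1 -229.5]
scene jar_a [   4.3 -123.5]
top stop_grip [-1.4  5. ]
top stop_flange [ 4.8 21.7]
top jar_a [ -56.1 -222.5]
top jar_a [   7.5 -116.9]
top jar_a [  7.7 -70.5]
top jar_a [-102.8 -131. ]
(340, 138) [16.6 17.6]
(400, 148) [20.2 -8.1]
(325, 208) [-13.6  13.8]
(388, 220) [-10.4 -13.2]
(347, 234) [-20.    4.1]
(345, 97) [34.1 21.6]
(298, 243) [-31.   19.9]
(518, 212) [  6. -68.]
(634, 248) [   6.3 -117.7]
```

View pics/ov.png

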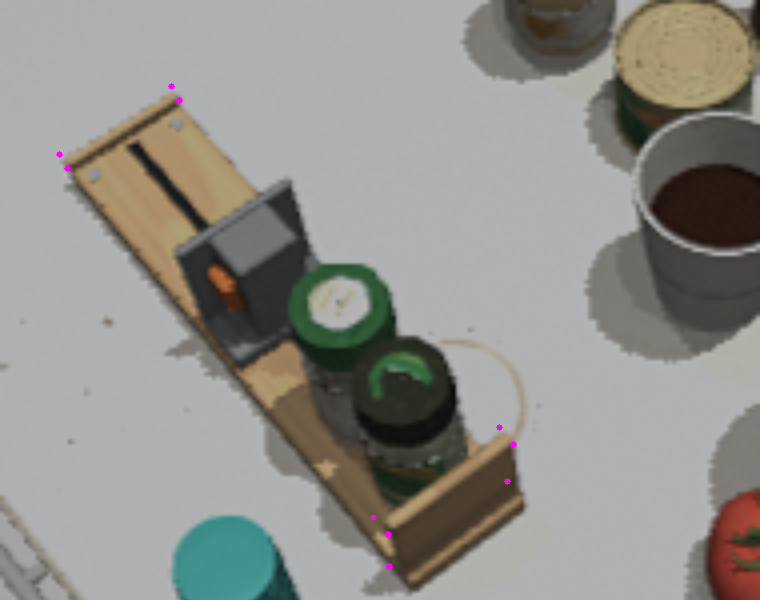

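```bash
cat > fit.py <<'E'
from h import *
from scipy.optimize import least_squares
P=-999
C=[('top',(-35,155,23),(45,185)),('top',(35,155,23),(95,38)),('top',(-35,P,74),(692,376)),('top',(35,P,74),(736,238)),('top',(35,-144,74),(716,214)),('top',(-35,-144,74),(666,366)),
('scene',(-35,155,23),(67,163)),('scene',(35,155,23),(177,95)),('scene',(-35,P,74),(394,530)),('scene',(35,P,74),(512,440)),('scene',(-35,-155,0),(412,588)),('scene',(35,-155,0),(523,508)),('scene',(-35,-144,74),(385,516)),('scene',(35,-144,74),(502,432))]
def W(p,m):
    m=np.array([m[0],p[3]*1000 if m[1]==P else m[1],m[2]])/1000; c,s=np.cos(p[2]),np.sin(p[2]); return np.array([p[0]+c*m[0]-s*m[1],p[1]+s*m[0]+c*m[1],m[2]])
def res(p): return np.concatenate([np.array(proj(n,W(p,m)))-(np.array(q)/4.4+[165,220] if n=='top' else np.array(q)/4+[160,140]) for n,m,q in C])
r=least_squares(res,[.53,.045,-.26,-.153],loss='soft_l1')
p=r.x
def inv(X): 
    c,s=np.cos(p[2]),np.sin(p[2]); d=np.array(X)[:2]-p[:2]; return np.round([(c*d[0]+s*d[1])*1e3,(-s*d[0]+c*d[1])*1e3],1)
E
python3 - <<'E'
from fit import *
print(r.x,np.round(r.fun.reshape(-1,2),1).tolist())
for q,z in(((340,138),.093),((400,148),.093),((325,208),.093),((388,220),.093),((347,234),.078),((345,97),.092),((298,243),.092),((518,212),.122),((634,248),.121)):
    print(q,inv(atz('top',np.array(q)/4.4+[165,220],z)))
print('scene')
for q,z in(((207,240),.093),((235,273),.093),((297,237),.093),((265,207),.093),((288,181),.092),((178,254),.092),((340,302),.122),((403,380),.121)):
    print(q,inv(atz('scene',np.array(q)/4+[160,140],z)))
for n in('top','scene'):
  m=[q for q in masks_of(n,'new_jar') if q['conf']>.5][0]['rect']; print(n,m)
E
```

```text
[ 0.52309521  0.04480837 -0.2982528  -0.15247993] [[-0.7, -0.5], [0.0, 0.0], [-0.3, 0.1], [0.7, -4.2], [1.0, -0.1], [1.2, 1.0], [-1.6, -1.7], [-1.2, -1.8], [-1.0, 0.1], [0.8, -0.0], [-0.1, 2.0], [1.1, 0.6], [-1.6, 0.2], [0.4, -1.3]]
(340, 138) [15.7 18.7]
(400, 148) [19.2 -7. ]
(325, 208) [-14.5  15. ]
(388, 220) [-11.5 -12. ]
(347, 234) [-20.9   5.4]
(345, 97) [33.3 22.6]
(298, 243) [-31.8  21.3]
(518, 212) [  4.7 -66.9]
(634, 248) [   4.7 -116.6]
scene
(207, 240) [-17.4  14.5]
(235, 273) [-17.3  -9.1]
(297, 237) [ 16.2 -11.2]
(265, 207) [14.1 12.4]
(288, 181) [31.2 18.4]
(178, 254) [-32.   17.3]
(340, 302) [  4.7 -69.9]
(403, 380) [   3.3 -118.8]
top [396.1, 292.6, 423.4, 319.7]
scene [325.2, 305.9, 348.4, 346.4]
```

Call:
apply_moves:
  steps: [1, 0, 0, 0, -0.1157, 1, 0, 0, 0, -0.1157, 1, 0, 0, 0, -0.1157, 1, 0, 0, 0, -0.1157, 1, 0, 0, 0, -0.1157, 1, 0, 0, 0, -0.1157, 1, 0, 0, 0, -0.1157, 1, 0, 0, 0, -0.1157, 1, 0, 0, 0, -0.1157, 1, 3.78, 0.97, 0, 0, 1, 3.78, 0.97, 0, 0, 1, 3.78, 0.97, 0, 0, 1, 3.78, 0.97, 0, 0, 1, 3.78, 0.97, 0, 0, 1, 3.78, 0.97, 0, 0, 1, 3.78, 0.97, 0, 0, 1, 3.78, 0.97, 0, 0, 1, 3.78, 0.97, 0, 0, 1, 3.78, 0.97, 0, 0, 1, 3.78, 0.97, 0, 0]

```text
time: 3.07
position: [0.3625, -0.2161, 0.1948]
ee_rot: [[0.294, 0.956, 0.001], [0.956, -0.294, -0.001], [-0.0, 0.001, -1.0]]
contact_force: [0.5, -0.9, -0.8]
gripper_width: 0.093
finger_force: 0.0
```

Call:
apply_moves:
  steps: [1, 3.78, 0.97, 0, 0, 1, 3.78, 0.97, 0, 0, 1, 3.78, 0.97, 0, 0, 1, 3.78, 0.97, 0, 0, 1, 3.78, 0.97, 0, 0, 1, 3.78, 0.97, 0, 0, 1, 3.78, 0.97, 0, 0, 1, 3.78, 0.97, 0, 0, 1, 0, 0, 0, 0, 1, 0, 0, 0, 0]

```text
time: 3.9
position: [0.5249, 0.0504, 0.1939]
ee_rot: [[0.29, 0.957, -0.001], [0.957, -0.29, 0.0], [-0.0, -0.001, -1.0]]
contact_force: [0.5, -0.5, -0.2]
gripper_width: 0.0932
finger_force: 0.0
```

```bash
python3 - <<'E'
from fit import *
s=sense(); print(s['time'],s['position'],inv(s['position']),np.degrees(np.arctan2(s['ee_rot'][1,1],s['ee_rot'][0,1])),s['contact_force'])
snap('wrist','w1.png')
for th,z in(('stop_grip',.068),('stop_flange',.068),('rack',0),('jar_a',.016)):
    for q in mark_of('wrist',th): print(th,q['conf'],q['xy'],inv(atz('wrist',q['xy'],z)))
E
```

```text
3.9 [0.52493984 0.05044383 0.19392077] [0.1 5.9] -16.849565014775603 [ 0.49017086 -0.49680371 -0.22943232]
stop_grip 0.84 [323.1, 229.8] [0.9 2.2]
stop_flange 0.85 [324.0, 210.7] [ 1.7 16.8]
rack 0.88 [324.1, 216.7] [ 2.  -2.6]
jar_a 0.83 [327.6, 290.9] [  5.3 -70.5]
jar_a 0.82 [223.8, 344.7] [ -96.2 -126.9]
jar_a 0.58 [274.0, 426.3] [ -50.2 -221.6]
```

View pics/w1.png

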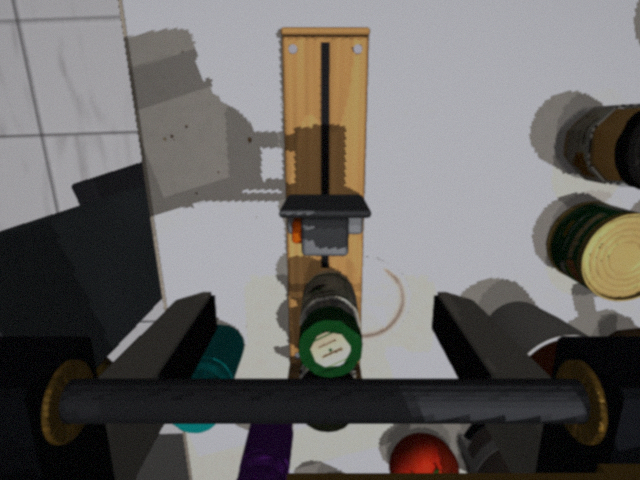

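Call:
apply_moves:
  steps: [1, -0.1, 0.05, 3.5, 0, 1, -0.1, 0.05, 3.5, 0, 1, 0, 0, 3.5, 0, 0.8, 0, 0, 3.0, 0, 0.7, 0, 0, 0.8, 0, 0.65, 0, 0, 0, 0, 0.65, 0, 0, 0, 0]

```text
time: 4.73
position: [0.5256, 0.0458, 0.0527]
ee_rot: [[0.294, 0.956, 0.001], [0.956, -0.294, -0.0], [0.0, 0.001, -1.0]]
contact_force: [-0.1, -0.7, 0.1]
gripper_width: 0.0708
finger_force: 0.0
```

```bash
python3 - <<'E'
from fit import *
s=sense(); print(s['time'],s['position'],inv(s['position']),s['contact_force'],s['gripper_width'])
im=grab_frame('wrist'); cv2.imwrite('pics/w2.png',im[:,:,::-1])
E
```

```text
4.7333 [0.52557504 0.04577474 0.05271494] [2.1 1.7] [-0.05404261 -0.6654153   0.08546653] 0.07078006744687929
```

View pics/w2.png

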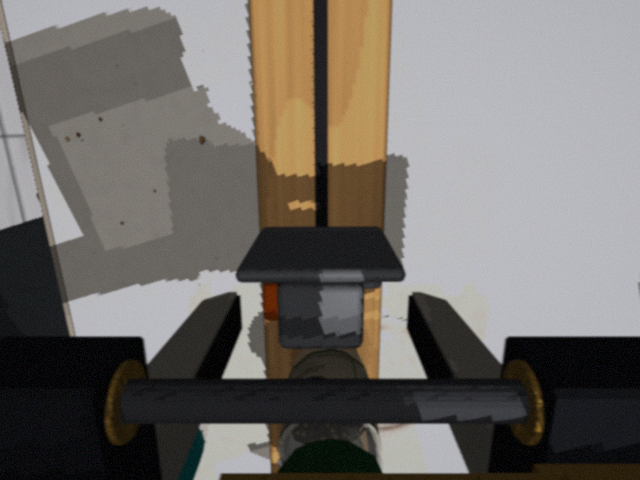

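Call:
apply_moves:
  steps: [0.6, 0.15, -0.15, 0, 0, 0.5, 0, 0, 0, 0, 0.3, 0, 0, 0, 0, 0.3, 0, 0, 0, 0, 0.3, 0, 0, 0, 0, 0.3, 0, 0, 0, 0, 0.3, 0, 0, 0, 0]

```text
time: 5.37
position: [0.5247, 0.0484, 0.0521]
ee_rot: [[0.293, 0.956, 0.001], [0.956, -0.293, 0.0], [0.001, 0.001, -1.0]]
contact_force: [-0.4, 1.1, 5.2]
gripper_width: 0.0335
finger_force: 30.0
```

Call:
apply_moves:
  steps: [0.3, 0.2, 0, 0, 0, 0.3, 0.2, 0, 0, 0, 0.3, 0.2, 0, 0, 0, 0.3, 0.2, 0, 0, 0, 0.3, 0.2, 0, 0, 0, 0.3, 0.2, 0, 0, 0, 0.3, 0, 0, 0, 0]

```text
time: 5.95
position: [0.5281, 0.0595, 0.0522]
ee_rot: [[0.293, 0.956, 0.001], [0.956, -0.293, -0.001], [-0.0, 0.001, -1.0]]
contact_force: [-0.8, -0.5, 6.4]
gripper_width: 0.0336
finger_force: 30.0
```

Call:
apply_moves:
  steps: [0.3, 0.2, 0, 0, 0, 0.3, 0.2, 0, 0, 0, 0.3, 0.2, 0, 0, 0, 0.3, 0.2, 0, 0, 0, 0.3, 0.2, 0, 0, 0, 0.3, 0.2, 0, 0, 0, 0.3, 0.2, 0, 0, 0, 0.3, 0, 0, 0, 0, 0.45, 0, 0, 0, 0, 0.56, 0, 0, 0, 0, 0.56, 0, 0, 0, 0, 0.56, 0, 0, 0, 0, 0.56, 0, 0, 0, 0]

```text
time: 7.03
position: [0.5318, 0.073, 0.0513]
ee_rot: [[0.293, 0.956, 0.0], [0.956, -0.293, -0.0], [-0.0, 0.0, -1.0]]
contact_force: [0.6, -0.5, -0.7]
gripper_width: 0.0519
finger_force: 0.0
```

```bash
python3 - <<'E'
from fit import *
s=sense(); print(s['time'],s['position'],inv(s['position']),s['contact_force'],s['gripper_width'])
im=grab_frame('wrist'); cv2.imwrite('pics/w3.png',im[:,:,::-1])
E
```

```text
7.0333 [0.53175727 0.07303028 0.05128407] [-0.  29.5] [ 0.5708847  -0.46078482 -0.66315151] 0.051865988319512404
```

View pics/w3.png

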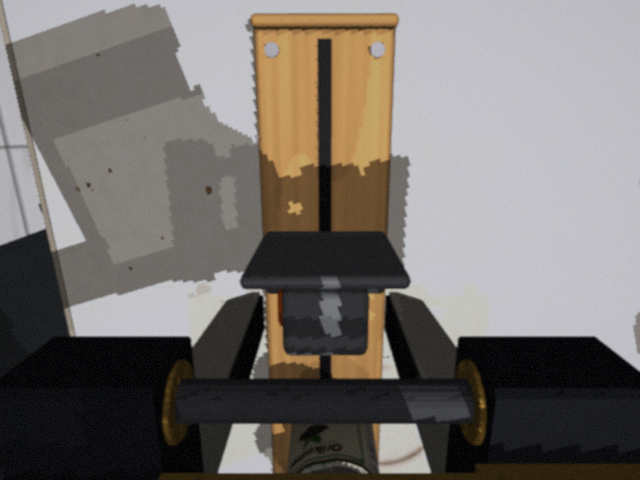

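Call:
apply_moves:
  steps: [0.6, 0.1, 0, 0, 0, 0.6, 0.1, 0, 0, 0, 0.6, 0.1, 0, 0, 0, 0.6, 0.1, 0, 0, 0, 0.6, 0.1, 0, 0, 0, 0.6, 0.1, 0, 0, 0, 0.6, 0.1, 0, 0, 0, 0.6, 0, 0, 0, 0]

```text
time: 7.75
position: [0.5337, 0.0795, 0.0514]
ee_rot: [[0.293, 0.956, -0.0], [0.956, -0.293, -0.001], [-0.001, -0.0, -1.0]]
contact_force: [-0.2, -2.7, 1.0]
gripper_width: 0.0558
finger_force: 1.3
```

Call:
apply_moves:
  steps: [0.6, 0.1, 0, 0, 0, 0.6, 0.1, 0, 0, 0, 0.6, 0, 0, 0, 0]

```text
time: 8.0
position: [0.5344, 0.0818, 0.0514]
ee_rot: [[0.293, 0.956, -0.0], [0.956, -0.293, -0.0], [-0.0, -0.0, -1.0]]
contact_force: [-0.7, -1.8, 0.3]
gripper_width: 0.0558
finger_force: 1.0
```

Call:
apply_moves:
  steps: [0.6, 0.05, 0, 0, 0, 0.6, 0.05, 0, 0, 0, 0.6, 0.05, 0, 0, 0, 0.6, 0.05, 0, 0, 0]

```text
time: 8.33
position: [0.535, 0.0838, 0.0514]
ee_rot: [[0.293, 0.956, 0.0], [0.956, -0.293, 0.0], [0.0, 0.0, -1.0]]
contact_force: [-0.8, -2.3, -0.0]
gripper_width: 0.0558
finger_force: 1.5
```

Call:
apply_moves:
  steps: [0.6, 0.05, 0, 0, 0, 0.6, 0.05, 0, 0, 0, 0.6, 0.05, 0, 0, 0, 0.6, 0, 0, 0, 0]

```text
time: 8.67
position: [0.5354, 0.0853, 0.0514]
ee_rot: [[0.293, 0.956, 0.0], [0.956, -0.293, 0.0], [0.0, 0.0, -1.0]]
contact_force: [0.9, -0.8, -0.2]
gripper_width: 0.0564
finger_force: 0.2
```

```bash
cat > lk.py <<'E'
import sys
from fit import *
s=sense(); print(s['time'],inv(s['position']),s['contact_force'])
im=grab_frame('wrist')
h=cv2.cvtColor(im,cv2.COLOR_RGB2HSV)[250:340,255:300]
m=((h[...,0]<18)&(h[...,1]>200)&(h[...,2]>60)); print('orange',m.sum(), np.ptp(np.where(m)[1])+1 if m.any() else 0)
cv2.imwrite('pics/last.png',im[:,:,::-1])
q=mark_of('wrist','stop_grip')
for k in q[:1]: print(inv(atz('wrist',k['xy'],.068)))
E
python3 lk.py; python3 -c "
import cv2
for f in('w2','w3'):
    im=cv2.imread('pics/%s.png'%f);h=cv2.cvtColor(im,cv2.COLOR_BGR2HSV)[250:340,255:300]
    m=((h[...,0]<18)&(h[...,1]>200)&(h[...,2]>60));print(m.sum())
"
```

```text
8.6667 [-0.1 42.4] [ 0.94309892 -0.79962843 -0.18728758]
orange 80 4
[ 0.5 37.1]
440
71
```

Call:
apply_moves:
  steps: [0.6, 0.05, 0, 0, 0, 0.6, 0.05, 0, 0, 0, 0.6, 0.05, 0, 0, 0, 0.6, 0.05, 0, 0, 0]

```text
time: 9.1
position: [0.5359, 0.0868, 0.0514]
ee_rot: [[0.293, 0.956, -0.0], [0.956, -0.293, -0.0], [-0.0, -0.0, -1.0]]
contact_force: [-1.8, -2.3, 0.9]
gripper_width: 0.0559
finger_force: 1.3
```

Call:
apply_moves:
  steps: [0.6, 0.05, 0, 0, 0, 0.6, 0.05, 0, 0, 0, 0.6, 0.05, 0, 0, 0, 0.6, 0.05, 0, 0, 0]

```text
time: 9.43
position: [0.5366, 0.0889, 0.0515]
ee_rot: [[0.293, 0.956, 0.0], [0.956, -0.293, -0.0], [-0.0, 0.0, -1.0]]
contact_force: [-0.5, -3.8, 1.7]
gripper_width: 0.0559
finger_force: 1.3
```

```bash
python3 lk.py
```

```text
9.4333 [-0.1 46.1] [-0.49262259 -3.82110955  1.74124799]
orange 80 4
[ 1.2 39.8]
```

Call:
apply_moves:
  steps: [0.6, 0.05, 0, 0, 0, 0.6, 0.05, 0, 0, 0, 0.6, 0.05, 0, 0, 0, 0.6, 0.05, 0, 0, 0]

```text
time: 9.87
position: [0.5371, 0.0908, 0.0515]
ee_rot: [[0.293, 0.956, -0.0], [0.956, -0.293, -0.0], [-0.0, 0.0, -1.0]]
contact_force: [-0.6, -2.0, 1.9]
gripper_width: 0.0557
finger_force: 1.3
```

Call:
apply_moves:
  steps: [0.6, 0.05, 0, 0, 0, 0.6, 0.05, 0, 0, 0, 0.6, 0.05, 0, 0, 0, 0.6, 0.05, 0, 0, 0]

```text
time: 10.2
position: [0.5378, 0.0928, 0.0515]
ee_rot: [[0.293, 0.956, 0.0], [0.956, -0.293, -0.0], [0.0, 0.0, -1.0]]
contact_force: [-0.6, -2.3, 1.1]
gripper_width: 0.056
finger_force: 1.3
```

```bash
python3 lk.py
```

```text
10.2 [-0.1 50.2] [-0.62966437 -2.25451558  1.13356087]
orange 81 4
[ 0.6 44. ]
```

Call:
apply_moves:
  steps: [0.6, 0.05, 0, 0, 0, 0.6, 0.05, 0, 0, 0, 0.6, 0.05, 0, 0, 0, 0.6, 0.05, 0, 0, 0]

```text
time: 10.63
position: [0.5385, 0.0949, 0.0514]
ee_rot: [[0.293, 0.956, 0.0], [0.956, -0.293, 0.0], [0.0, 0.0, -1.0]]
contact_force: [0.5, -0.9, 0.2]
gripper_width: 0.0559
finger_force: 0.0
```

```bash
python3 lk.py
```

```text
10.6333 [-0.  52.4] [ 0.4599227  -0.9208223   0.23838165]
orange 126 6
[ 1.5 46.3]
```

Call:
apply_moves:
  steps: [0.65, 0, 0, 0, 0, 0.65, 0, 0, 0, 0]

```text
time: 10.9
position: [0.5383, 0.0948, 0.0514]
ee_rot: [[0.293, 0.956, 0.0], [0.956, -0.293, 0.0], [0.0, 0.0, -1.0]]
contact_force: [1.4, 0.0, 0.4]
gripper_width: 0.0597
finger_force: 0.0
```

```bash
python3 lk.py; python3 -c "
import cv2
im=cv2.imread('pics/last.png');cv2.imwrite('pics/c5.png',cv2.resize(im[220:370,220:420],None,fx=4,fy=4,interpolation=2))"
```

```text
10.9 [-0.1 52.3] [1.39265307 0.00931346 0.37498762]
orange 454 16
[ 1.4 48.1]
```

View pics/c5.png

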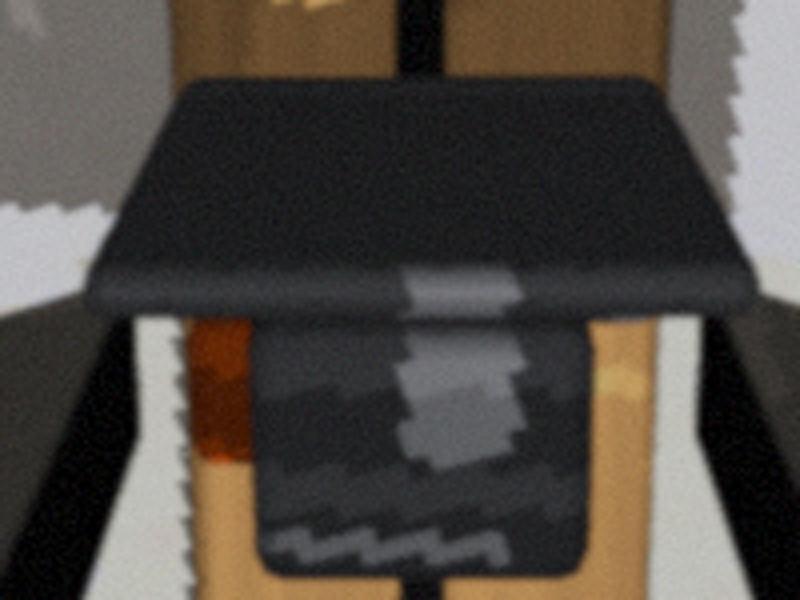

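Call:
apply_moves:
  steps: [0.8, -0.2, 0, 0, 0, 1, 0, 0, -1, 0, 1, 0, 0, -3, 0, 1, 0, 0, -4, 0, 1, 0, 0, -4, 0, 1, -1.9, 0, -2, 0, 1, -3.8, 0.15, 0, 0, 1, -3.8, 0.15, 0, 0, 1, -3.8, 0.15, 0, 0, 1, -3.8, 0.15, 0, 0, 1, -3.8, 0.15, 0, 0, 1, -3.8, 0.15, 0, 0, 1, -3.8, 0.15, 0, 0, 1, -3.8, 0.15, 0, 0, 1, -1.9, 0.1, 0, 0, 1, 0, 0, 0, 0, 1, 0, 0, 0, 0]

```text
time: 12.42
position: [0.4495, -0.2389, 0.1921]
ee_rot: [[0.296, 0.955, 0.001], [0.955, -0.296, -0.0], [0.0, 0.001, -1.0]]
contact_force: [0.6, 0.2, 0.5]
gripper_width: 0.0932
finger_force: 0.0
```

```bash
cat > lj.py <<'E'
from fit import *
s=sense(); P=np.array(s['position']); print(s['time'],P,s['gripper_width'])
def tool(X): return np.round((np.array(s['ee_rot']).T@(np.array(X)-P))*100,2)
grab_frame('wrist')
for k in mark_of('wrist','new_jar'): X=atz('wrist',k['xy'],0);print('mark',k['conf'],X,tool(X))
for n in('wrist','top','scene'):
    if n!='wrist': grab_frame(n)
    for k in masks_of(n,'new_jar')[:2]:
        a=k['rect']; print(n,k['conf'],a, k['region'].sum())
for n in('top','scene'):
    for k in mark_of(n,'new_jar')[:1]: X=atz(n,k['xy'],0);print(n,k['conf'],X,tool(X))
E
python3 lj.py; python3 - <<'E'
from fit import *
for q in((425,145),(385,280),(405,215)): print(inv(atz('top',np.array(q)/4.4+[165,220],.029)))
E
```

```text
12.4167 [ 0.44951351 -0.23894469  0.19211882] 0.09324273307239943
mark 0.76 [ 0.44556658 -0.25567545  0.        ] [-1.72  0.11 19.21]
wrist 0.59 [295.0, 208.5, 354.6, 292.1] 4309
scene 0.84 [326.2, 306.3, 350.0, 345.4] 993
scene 0.31 [225.7, 234.5, 288.5, 275.2] 463
top 0.58 [ 0.44254769 -0.2532436   0.        ] [-1.57 -0.25 19.21]
scene 0.74 [ 0.44467747 -0.25889121  0.        ] [-2.05  0.12 19.21]
[31.8 -5.9]
[-31.3  -8.2]
[-1.  -7.5]
```

Call:
apply_moves:
  steps: [1, -0.9, 0.1, 0, 0, 1, -0.8, 0, 0, 0, 1, 0, 0, 3.5, 0, 1, 0, 0, 3.5, 0, 1, 0, 0, 3.5, 0, 1, 0, 0, 3, 0, 1, 0, 0, 1.1, 0, 0.6, 0, 0, 0, 0, 0.6, 0, 0, 0, 0, 0.6, 0, 0, 0, 0, 0.6, 0, 0, 0, 0, 0.6, 0, 0, 0, 0]

```text
time: 13.87
position: [0.4473, -0.2557, 0.0477]
ee_rot: [[0.293, 0.956, 0.003], [0.956, -0.293, -0.002], [-0.001, 0.004, -1.0]]
contact_force: [0.3, -0.5, 0.2]
gripper_width: 0.0642
finger_force: 0.0
```

```bash
python3 lj.py; python3 -c "
from h import *
snap('wrist','w6.png')"
```

```text
13.8667 [ 0.44727478 -0.25565936  0.04767228] 0.06415739848974689
mark 0.72 [ 0.44325113 -0.25465256  0.        ] [-0.02 -0.43  4.77]
wrist 0.65 [254.7, 226.9, 377.9, 378.3] 14676
scene 0.57 [329.8, 316.7, 351.2, 348.1] 240
top 0.35 [ 0.45185285 -0.25486302  0.        ] [0.22 0.4  4.77]
scene 0.71 [ 0.45302251 -0.25748353  0.        ] [-0.    0.59  4.77]
```

View pics/w6.png

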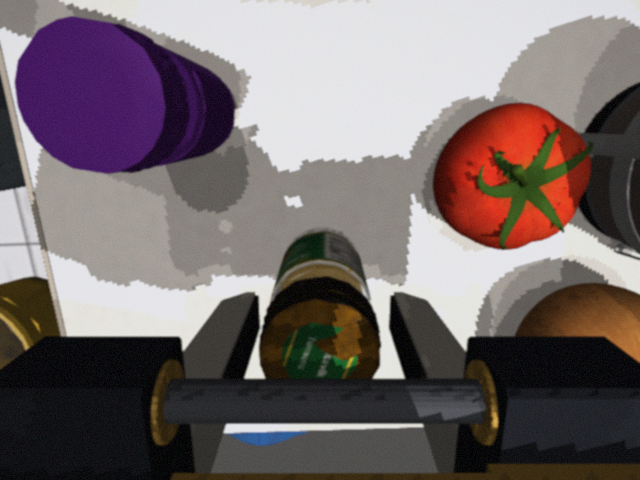

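Call:
apply_moves:
  steps: [0.5, 0, -0.1, 0, 0, 0.3, 0, 0, 0, 0, 0.3, 0, 0, 0, 0, 0.3, 0, 0, 0, 0, 0.3, 0, 0, 0, 0, 0.3, 0, 0, -1, 0, 0.3, 0, 0, -2, 0, 0.3, 0, 0, 0, 0]

```text
time: 15.03
position: [0.4468, -0.2556, 0.0794]
ee_rot: [[0.293, 0.956, 0.004], [0.956, -0.293, -0.003], [-0.002, 0.005, -1.0]]
contact_force: [1.0, -2.2, -0.7]
gripper_width: 0.0436
finger_force: 30.0
```

Call:
apply_moves:
  steps: [0.3, 0, 0, -2, 0, 0.3, 0, 0, -3, 0, 0.3, 0, 0, -3, 0, 0.3, 0, 0, -3, 0, 0.3, 0, 0, -1.2, 0, 0.3, 1.5, -0.1, 0, 0, 0.3, 2.5, -0.12, 0, 0, 0.3, 3, -0.13, 0, 0, 0.3, 3, -0.13, 0, 0, 0.3, 3, -0.13, 0, 0, 0.3, 3, -0.13, 0, 0, 0.3, 3, -0.13, 0, 0, 0.3, 3, -0.13, 0, 0, 0.3, 3, -0.13, 0, 0, 0.3, 2.5, -0.12, 0, 0, 0.3, 1.5, -0.1, 0, 0, 0.3, 0.6, -0.1, 0, 0, 0.3, 0, 0, 0, 0, 0.3, 0, 0, 0, 0]

```text
time: 16.62
position: [0.5175, 0.0325, 0.1967]
ee_rot: [[0.293, 0.956, -0.001], [0.956, -0.293, -0.0], [-0.001, -0.001, -1.0]]
contact_force: [-0.5, -0.4, -1.1]
gripper_width: 0.0435
finger_force: 30.0
```

```bash
python3 - <<'E'
from fit import *
s=sense(); print(s['time'],s['position'],inv(s['position']),s['gripper_width'],s['contact_force'])
for n in('top','scene','wrist'):
    snap(n,n+'7.png')
    for th,z in(('new_jar',s['position'][2]-.048),('stop_grip',.068),('jar_a',.016)):
        for q in mark_of(n,th)[:5]: print(n,th,round(q['conf'],2),np.round(q['xy']),inv(atz(n,q['xy'],z)))
E
```

```text
16.6167 [0.51748987 0.03251111 0.1967499 ] [ -1.7 -13.4] 0.04354320750103183 [-0.52858033 -0.35581943 -1.08367046]
top new_jar 0.54 [251. 260.] [ -1.9 -11.9]
top jar_a 0.95 [302. 339.] [-104.9 -132.9]
top jar_a 0.94 [310. 281.] [   8.8 -112.8]
top jar_a 0.89 [354. 331.] [ -58.9 -224.8]
top jar_a 0.68 [287. 275.] [  6.5 -65.8]
scene new_jar 0.97 [224. 188.] [  2.5 -15.2]
scene new_jar 0.66 [326. 170.] [ 166.2 -100.7]
scene stop_grip 0.79 [211. 194.] [-5.3 43.7]
scene jar_a 0.92 [253. 243.] [  5.8 -70.4]
scene jar_a 0.89 [229. 301.] [-100.6 -140.7]
scene jar_a 0.61 [269. 262.] [   5.1 -123. ]
scene jar_a 0.6 [277. 324.] [ -56.9 -231.7]
wrist new_jar 0.68 [323. 261.] [ -0.7 -15. ]
wrist stop_grip 0.57 [328. 144.] [ 2.8 50. ]
wrist jar_a 0.85 [223. 326.] [ -98.6 -124.6]
```

View pics/wrist7.png

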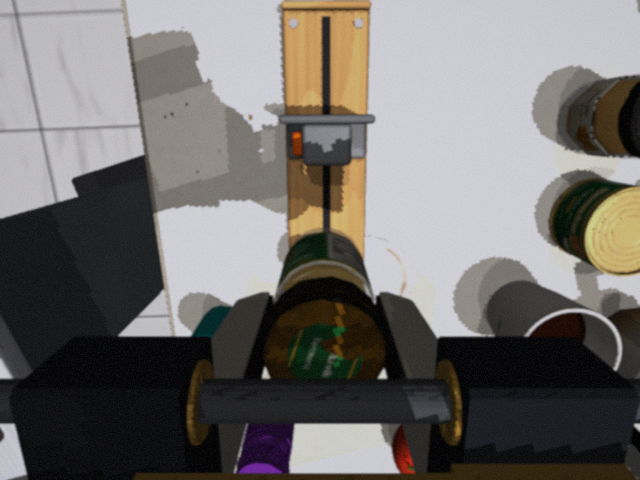

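Call:
apply_moves:
  steps: [0.3, 0.9, 0.3, 0, 0, 0.3, 0, 0, 2, 0, 0.3, 0, 0, 3, 0, 0.3, 0, 0, 3, 0, 0.3, 0, 0, 2.5, 0, 0.3, 0, 0, 1.2, 0, 0.3, 0, 0, 0.6, 0, 0.3, 0, 0, 0, 0, 0.3, 0, 0, 0, 0]

```text
time: 17.97
position: [0.5243, 0.0408, 0.0757]
ee_rot: [[0.293, 0.956, 0.002], [0.956, -0.293, 0.0], [0.0, 0.001, -1.0]]
contact_force: [0.0, 0.4, -0.9]
gripper_width: 0.0435
finger_force: 30.0
```

Call:
apply_moves:
  steps: [0.3, 0, 0, 0.2, 0, 0.3, 0, 0, 0.2, 0, 0.3, 0, 0, 0.2, 0, 0.3, 0, 0, 0.15, 0, 0.3, 0, 0, 0.1, 0, 0.3, 0, 0, 0, 0, 0.3, 0, 0, 0, 0]

```text
time: 18.55
position: [0.5233, 0.0406, 0.0659]
ee_rot: [[0.293, 0.956, -0.0], [0.956, -0.293, 0.0], [-0.0, -0.0, -1.0]]
contact_force: [0.3, 1.1, -1.2]
gripper_width: 0.044
finger_force: 30.0
```

Call:
apply_moves:
  steps: [0.3, 0, 0, 0.1, 0, 0.3, 0, 0, 0.1, 0, 0.3, 0, 0, 0, 0]

```text
time: 18.8
position: [0.5232, 0.0407, 0.0637]
ee_rot: [[0.293, 0.956, -0.0], [0.956, -0.293, 0.0], [-0.0, -0.0, -1.0]]
contact_force: [-0.2, 0.2, -0.1]
gripper_width: 0.0434
finger_force: 30.0
```

Call:
apply_moves:
  steps: [0.3, 0, 0, 0.05, 0, 0.3, 0, 0, 0.05, 0, 0.3, 0, 0, 0, 0]

```text
time: 19.05
position: [0.5232, 0.0406, 0.0628]
ee_rot: [[0.293, 0.956, -0.0], [0.956, -0.293, -0.0], [-0.0, -0.0, -1.0]]
contact_force: [0.2, 0.0, -0.5]
gripper_width: 0.0434
finger_force: 30.0
```

Call:
apply_moves:
  steps: [0.3, 0, 0, 0.05, 0, 0.3, 0, 0, 0.05, 0, 0.3, 0, 0, 0, 0]

```text
time: 19.3
position: [0.5233, 0.0407, 0.0618]
ee_rot: [[0.293, 0.956, -0.0], [0.956, -0.293, 0.0], [-0.0, -0.0, -1.0]]
contact_force: [-0.7, -0.2, -2.6]
gripper_width: 0.0436
finger_force: 30.0
```

Call:
apply_moves:
  steps: [0.3, 0, 0, 0.05, 0, 0.3, 0, 0, 0.05, 0, 0.3, 0, 0, 0, 0]

```text
time: 19.55
position: [0.5235, 0.0407, 0.0613]
ee_rot: [[0.293, 0.956, 0.0], [0.956, -0.293, 0.0], [0.0, 0.0, -1.0]]
contact_force: [-2.1, 1.1, 1.9]
gripper_width: 0.0436
finger_force: 30.0
```

Call:
apply_moves:
  steps: [0.3, 0, 0, 0.05, 0, 0.3, 0, 0, 0, 0]

```text
time: 19.72
position: [0.5235, 0.0408, 0.0612]
ee_rot: [[0.293, 0.956, 0.0], [0.956, -0.293, 0.0], [0.0, 0.0, -1.0]]
contact_force: [-2.7, 0.2, 6.7]
gripper_width: 0.0435
finger_force: 30.0
```

Seated on the deck (about 8 N upward). Release and rise.

Call:
apply_moves:
  steps: [0.55, 0, 0, 0, 0, 0.6, 0, 0, 0, 0, 0.8, 0, 0, 0, 0, 0.9, 0, 0, 0, 0, 0.9, 0, 0, 0, 0, 0.9, 0, 0, -1, 0, 0.9, 0, 0, -3, 0, 0.9, 0, 0, -4, 0, 0.9, 0, 0, -4, 0, 0.9, 0, 0, -3, 0, 1, 0, 0, 0, 0, 1, 0, 0, 0, 0]

```text
time: 20.72
position: [0.5252, 0.0406, 0.2141]
ee_rot: [[0.293, 0.956, 0.006], [0.956, -0.293, -0.0], [0.002, 0.006, -1.0]]
contact_force: [0.2, -0.9, 0.0]
gripper_width: 0.0914
finger_force: 0.0
```

```bash
python3 - <<'E'
from fit import *
s=sense(); print(s['time'],s['position'],s['contact_force'])
ims=[]
for n in('scene','wrist'):
    im=snap(n,n+'8.png'); ims.append(im)
    for th,z in(('new_jar',.016),('stop_grip',.068),('jar_a',.016),('tomato',0),('mug_used',0),('tin_half',0)):
        for q in mark_of(n,th)[:5]:
            X=atz(n,q['xy'],z); print(n,th,round(q['conf'],2),np.round(q['xy']),inv(X),X.round(3))
a=cv2.resize(ims[0][130:300,150:370],(400,309)); b=cv2.resize(ims[1],(400,300)); 
cv2.imwrite('pics/fin.png',np.hstack([a[:300],b])[:,:,::-1])
E
```

```text
20.7167 [0.52517571 0.04061261 0.21405944] [ 0.17995666 -0.8571426   0.04328011]
scene new_jar 0.56 [237. 221.] [ 7.8 -9.5] [0.528 0.033 0.016]
scene stop_grip 0.67 [214. 193.] [-0.5 43.4] [0.535 0.086 0.068]
scene jar_a 0.97 [268. 260.] [   4.8 -118.9] [ 0.493 -0.07   0.016]
scene jar_a 0.9 [254. 241.] [  8.6 -69.3] [ 0.511 -0.024  0.016]
scene jar_a 0.87 [227. 302.] [-103.5 -139. ] [ 0.383 -0.058  0.016]
scene tomato 0.57 [355. 287.] [ 104.  -263.5] [ 0.545 -0.238  0.   ]
scene mug_used 0.66 [344. 208.] [ 203.9 -116.8] [ 0.684 -0.127  0.   ]
scene tin_half 0.72 [330. 169.] [244.6 -20.7] [ 0.751 -0.047  0.   ]
wrist new_jar 0.88 [326. 212.] [ 3.7 -5. ] [0.525 0.039 0.016]
wrist stop_grip 0.58 [322. 155.] [ 0.9 50.1] [0.539 0.092 0.068]
wrist jar_a 0.98 [227. 327.] [ -95.1 -122.6] [ 0.396 -0.044  0.016]
wrist jar_a 0.76 [329. 274.] [  7. -66.] [ 0.51  -0.02   0.016]
wrist tomato 0.78 [418. 431.] [ 109.2 -259.8] [ 0.551 -0.236  0.   ]
wrist mug_used 0.65 [516. 320.] [ 202.9 -122. ] [ 0.681 -0.131  0.   ]
wrist mug_used 0.61 [416. 432.] [ 107.  -262.4] [ 0.548 -0.237  0.   ]
wrist tin_half 0.67 [578. 223.] [251.1 -19. ] [ 0.758 -0.047  0.   ]
```

View pics/fin.png

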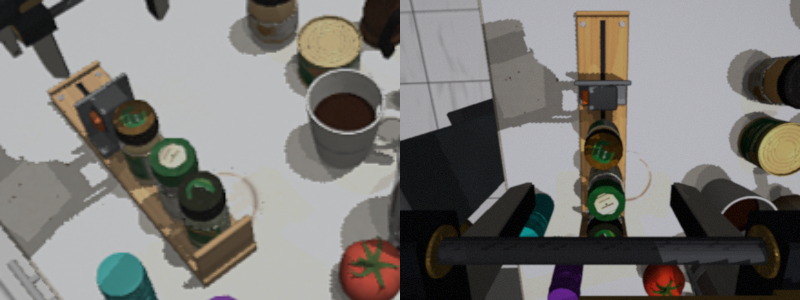

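The picture shows the new jar upright between the green-capped jar and the locked stop. Its centre is about 4 mm off the centre line at y ≈ -5 mm, and nothing else has moved, so I am handing it in.

```bash
python3 -c "
from workcell import hand_in
print(hand_in())"
```

```text
the job is handed in; nothing more can be done
None
```

The job is handed in: the stop is locked in the next hole at about 45 mm travel with the button fully out, and the new jar stands upright in the gap; the final images show no other object noticeably moved, but the hand-in gave no verdict.

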